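Index the parts carousel and close the tin

TASK

The square tin on the parts carousel has been left with its lid standing proud. Push the carousel round by its posts until the square tin is lined up with the brass arrow on the base, let it come to rest there, and only then press the tin's lid down until it is fully home, leaving the tin lined up with the arrow. Do not disturb the loose things standing around it.

Things in the scene. Friction and masses are not known exactly. Their poses are not given: they have to be found in the camera images.
- carousel_base: Dark steel base of the parts carousel, fixed to the bench: round plinth 184 mm across, 26 mm high, with a flat tongue 44 mm wide, 14 mm high, reaching 175 mm from the axis; on it a raised brass arrow, the index mark. Origin on the carousel's vertical axis at bench height, z up; the arrow lies along the body's -x axis and points inwards.
- turntable (a joint): Angle of the turntable (rad). 0 or any multiple of 2 pi: the square tin is exactly at the arrow. Grows counter-clockwise seen from above. It turns without stops, over a turn both ways, with a light drag of about 0.12 N m (about 1 N at a post), so it stops almost at once when no longer pushed.
- disc_centre (a point): Centre of the top of the turntable's wooden disc, 46 mm above the bench; disc 224 mm across. It carries three things 120 degrees apart, centred 68 mm from the axis: the square tin, counter-clockwise from it a small round jar (43 mm across, top 99 mm above the bench), then a thread spool (40 mm flanges, top 104 mm above the bench).
- tin_mark (a point): Point on the disc's top edge straight outward of the square tin, where a short dark line is inlaid; 112 mm from the axis, 46 mm above the bench.
- pointer_tip (a point): Fixed point 112 mm from the axis straight above the head of the brass arrow, 46 mm above the bench; tin_mark lies here when the tin is lined up with the pointer.
- lid_top (a point): Centre of the flat top of the square tin's steel lid, 64 x 64 mm. The tin (aluminium, 56 x 56 mm) is fixed on the turntable, the lid cannot come off it. Its top is 112 mm above the bench while the lid stands proud and 100 mm when it is fully home.
- tin_lid (a joint): How far the lid has been pressed down (m): 0 stands fully proud, 0.012 fully home, on its stop; it starts at 0 to 0.0015. It slides straight down against about 6 N of friction and stays where it is left.
- post_1 (a point): Upright wooden grip post on the end of a steel spoke of the turntable, 60 degrees counter-clockwise of the square tin, between it and the jar; 18 mm across, from 54 to 116 mm above the bench, 135 mm from the axis. The point is its middle, 85 mm above the bench. The spoke below it is at 38 mm height.
- post_2 (a point): Upright wooden grip post on the end of a steel spoke of the turntable, between the jar and the spool; 18 mm across, from 54 to 116 mm above the bench, 135 mm from the axis. The point is its middle, 85 mm above the bench. The spoke below it is at 38 mm height.
- post_3 (a point): Upright wooden grip post on the end of a steel spoke of the turntable, between the spool and the square tin, 60 degrees clockwise of the tin; 18 mm across, from 54 to 116 mm above the bench, 135 mm from the axis. The point is its middle, 85 mm above the bench. The spoke below it is at 38 mm height.
- tea_mug: Loose bystander: stoneware mug, 78 x 113 x 101 mm; origin at its underside.
- tape_measure: Loose bystander: pocket tape measure standing on edge, 32 x 83 x 68 mm; origin at its underside.
- tall_spool: Loose bystander: thread spool standing upright on the bench, 36 mm flanges, 70 mm tall (not the one on the carousel); origin at its underside.
- dye_bottle_1: Loose bystander: dark bottle with black cap, 42 mm across, 98 mm tall; origin at its underside.

How it is judged:
By the outcome, as a careful person would: the job done as asked, in the order asked, and still so for the second after the job is handed in, with the robot touching nothing.
It also fails if it takes over 53 s, if anything falls off the work surface, if the arm or the gripper's body presses on something with over 40 N, if the wrist force passes 120 N, or if a joint passes its speed limit or range.

ROBOT

A 6-joint arm with a two-finger parallel gripper is mounted at the origin on a cart in front of the work surface, level with it; the furniture and walls round the work are solid. World frame = base frame: x ahead of the robot, y to its left, z up, the work surface at z = 0. Lengths are in m, angles in rad, forces in N, time in s.
With the tool pointing down it reaches from about 0.425 to 0.95 m from the base axis. Payload 3.5 kg.
Tool frame: the origin (TCP) lies midway between the tips of the shut fingers; the grasp point (between the pads) lies 19 mm behind it; z points along the fingers, y is the direction in which the jaws open and shut (so a half turn about z gives the same grasp; the last joint's range is limited). The gripper opens to 85 mm and grips with 20 to 120 N. Pads are 22 mm wide; open, the fingers measure 114 mm over their backs; the gripper's body (76 mm by 85 mm) begins 54 mm behind the grasp point. The pads swing forward as they close: fully open they stand 13 mm farther back than shut.
Start: joints at [0.978, 0.286, 1.577, -0, 1.279, -0.15], TCP at [0.289, 0.61, 0.231] pointing down, gripper open.
Joint ranges: [-2.77, 2.77], [-0.9, 2.22], [0.21, 2.48], [-1.53, 4.67], [0.24, 2.81], [-2.84, 2.84]. Speed limits (rad/s): [2.79, 2.79, 3.14, 3.14, 3.14, 3.14].

INTERFACE

Orientations are given as a unit quaternion [x, y, z, w].
In Python, from plant import ctrl gives the robot as it stands.
- The arm moves only by the tool apply_moves, never from a script. Its argument "moves" is a list that holds one entry, the list of rows, each a list of 7 numbers: the shift along the tool's x, y, z in m, then the turn, a rotation vector about the tool's x, y, z in degrees, then the gripper's target within -1 to 1 (shut at 1, half-way at 0, fully open at -1). In form: [[[tx, ty, tz, ax, ay, az, hand], ...]]. A call has 1 to 12 rows; each row shifts and turns the pose as measured when the row begins, along the tool's axes as they then stand; what a row does not reach is not made up. A row lasts 1/10 s, in which the tool goes at most 50 mm and 8.59 degrees, less where a joint would pass 70% of its speed; a pose out of reach is approached as far as the arm can. A call with a gripper value outside its range is refused whole. The fingers move at their own pace and stop on an object; "force" is the grip in N (left out, the last holds). Time passes only in rows, so rows that do not move let the fingers close. It gives the time, the measured TCP pose, the force and the opening at its end, in the units of the state.
- ctrl.get_state(): the state, without advancing time (a new reading comes with each control period).
- ctrl.read_camera(name): name is "scene" or "top"; returns the picture (480x640x3 uint8, red, green, blue); there is no depth.
- ctrl.get_calibration(name): a dict with "camera_matrix" (3x3 intrinsics, pixels), "k1" (the pictures are not rectified: a ray, as slopes to the right and down, at radius r is drawn at 1 + k1 r^2 times it, then the intrinsics apply), "cam_to_world" (4x4, takes a point from camera to world coordinates). Camera axes: x right, y up, looking along -z (the intrinsics and any distortion apply to the point x, -y, -z); pixel columns grow to the right and rows downward; lengths in m; the calibration is good to about 2 mm. A picture is of the moment at which its call begins. get_calibration takes no time and is no camera call.
- ctrl.sign_off(): hands the job in, once; it reports no verdict.
The state is a dict: "time": time; "qpos": joint angles; "dq": joint speeds; "joint_efforts": joint torques, N m; "eef_pos": TCP position; "tcp_rot": TCP orientation; "contact_force": force on the tool from outside, world axes, zero at the start; "wrist_torque": the same for the moment, N m; "opening": opening from 0.0 (shut) to 1.0 (fully open).
Only numpy, scipy, OpenCV 4.12 (cv2) and the standard library are available. Lean on these libraries where they do the work, as an engineer would, in place of code of your own. Each camera call takes 0.05 s, during which the arm holds its last target. There are 200 camera calls.

## Working session

There is one attempt and no reset: what is moved stays moved. The work goes in short steps, Python scripts to look and compute and a tool call to move; the robot and the scene stay as the last step left them, time stands still between calls to the robot, and variables do not carry over. Pictures are saved under pics/ and viewed, about 8 in all and at most 12, crops included, and the job is handed in when it is done.

Besides the shell and the picture viewer there is one more tool, called after "Emit:" as name(argument=value, ...) on one line, values as JSON. apply_moves: Moves the arm, as the interface text tells. Its arguments: {"type":"object","properties":{"moves":{"type":"array","items":{"type":"array","items":{"type":"array","items":{"type":"number"}}}},"force":{"type":"number"}},"required":["moves"]}

```bash
mkdir -p pics; ls; cat > h.py <<'E'
import numpy as np, cv2
from plant import ctrl
def snap(n,f):
    im=ctrl.read_camera(n); cv2.imwrite('pics/'+f,cv2.cvtColor(im,cv2.COLOR_RGB2BGR)); return im
def ray(n,u,v):
    c=ctrl.get_calibration(n);K=np.array(c['camera_matrix']);T=np.array(c['cam_to_world'])
    p=cv2.undistortPoints(np.array([[[u,v]]],float),K,np.array([c['k1'],0,0,0,0.]),None)[0,0] if 0 else None
    d=np.array([(u-K[0,2])/K[0,0],(v-K[1,2])/K[1,1]]);s=d.copy()
    for _ in range(20): s=d/(1+c['k1']*(s@s))
    w=T[:3,:3]@np.array([s[0],-s[1],-1]);return T[:3,3],w
def onz(n,u,v,z):
    o,w=ray(n,u,v);return o+w*(z-o[2])/w[2]
def proj(n,P):
    c=ctrl.get_calibration(n);K=np.array(c['camera_matrix']);T=np.array(c['cam_to_world'])
    q=T[:3,:3].T@(np.array(P)-T[:3,3]);s=np.array([q[0],-q[1]])/-q[2];s=s*(1+c['k1']*(s@s))
    return np.array([K[0,0]*s[0]+K[0,2],K[1,1]*s[1]+K[1,2]])
E
python3 - <<'E'
from h import *
snap('scene','s0.png');snap('top','t0.png')
for n in('scene','top'):
  c=ctrl.get_calibration(n);print(n,c)
print(ctrl.get_state())
E
```

```text
pics
scene {'camera_matrix': array([[486.44914004,   0.        , 315.81035969],
       [  0.        , 486.44914004, 234.61834028],
       [  0.        ,   0.        ,   1.        ]]), 'k1': -0.1173073670743656, 'cam_to_world': array([[-0.75104043,  0.51030426, -0.41896042,  0.18653887],
       [-0.66013102, -0.56800381,  0.49152692,  0.48415432],
       [ 0.01285716,  0.64572536,  0.76346149,  0.89049198],
       [ 0.        ,  0.        ,  0.        ,  1.        ]])}
top {'camera_matrix': array([[515.29305872,   0.        , 318.61475354],
       [  0.        , 515.29305872, 243.06432692],
       [  0.        ,   0.        ,   1.        ]]), 'k1': -0.11475075421604394, 'cam_to_world': array([[-0.00355685,  0.99079557, -0.13531992,  0.45023723],
       [-0.99989721, -0.00164425,  0.01424304, -0.00569743],
       [ 0.01388944,  0.13535667,  0.99069958,  1.25539712],
       [ 0.        ,  0.        ,  0.        ,  1.        ]])}
{'time': 0.1, 'qpos': array([ 9.77986725e-01,  2.87142205e-01,  1.57803076e+00,  1.18014787e-05,
        1.27857304e+00, -1.49986335e-01]), 'dq': array([ 3.24714576e-04, -2.89297411e-03, -7.67693378e-04, -2.67420666e-04,
        2.65859815e-03, -5.78930959e-05]), 'joint_efforts': array([ 1.07871154e-03, -4.07302666e+01, -2.93697739e+01, -1.36305980e-04,
        3.48833441e-03,  1.77822147e-05]), 'eef_pos': array([0.28886303, 0.60941896, 0.23004197]), 'tcp_rot': array([ 2.19608552e-01,  9.75587477e-01, -1.00121876e-03, -3.96009039e-04]), 'contact_force': array([ 0.18688226, -0.98822556,  0.20941472]), 'wrist_torque': array([-0.04108914, -0.02428129,  0.00498778]), 'opening': 0.9984026284142444}
```

View pics/t0.png

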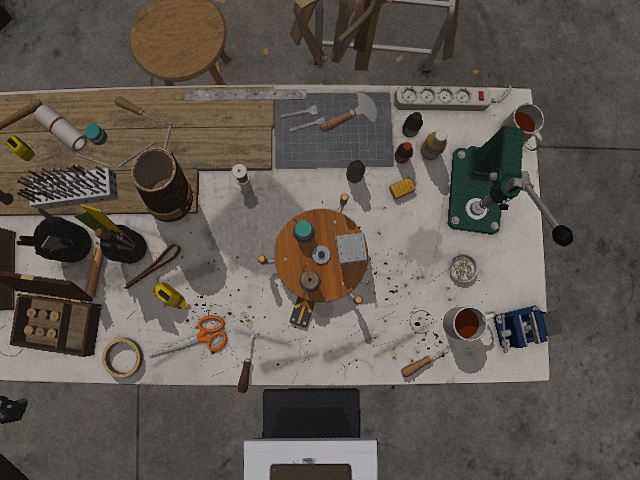

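View pics/s0.png

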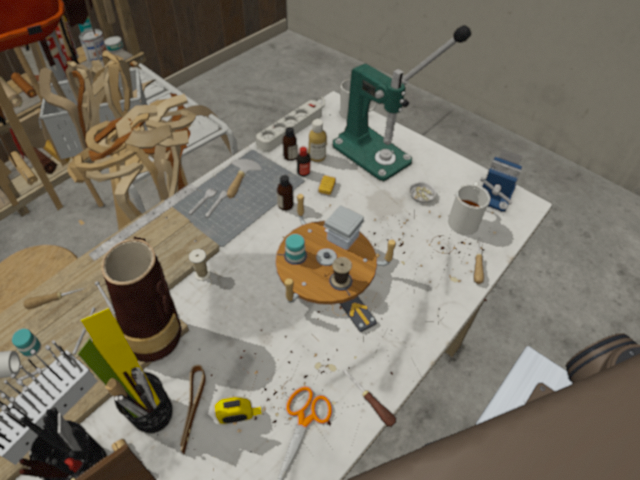

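```bash
python3 - <<'E'
from h import *
im=cv2.imread('pics/t0.png');s=cv2.imread('pics/s0.png')
a=cv2.resize(im[170:350,230:430],None,fx=4,fy=4,interpolation=cv2.INTER_CUBIC)[:,:800]
cv2.imwrite('pics/t0c.png',a[:600])
hsv=cv2.cvtColor(im,cv2.COLOR_BGR2HSV)
for n,(u,v) in dict(p1=(344,195),p2=(262,257),p3=(358,298)).items(): print(n,onz('top',u,v,.116))
print('lid',onz('top',351,248,.112))
m=cv2.inRange(hsv,(5,120,80),(20,255,255));m[:200]=0;m[310:]=0;m[:,:270]=0;m[:,375:]=0
m=cv2.morphologyEx(m,cv2.MORPH_OPEN,np.ones((5,5)))
c=max(cv2.findContours(m,0,1)[0],key=cv2.contourArea);
P=np.array([onz('top',u,v,.046)[:2] for u,v in cv2.convexHull(c)[:,0]],np.float32)
print('disc',cv2.fitEllipse(P))
for u,v in [(292,323),(306,327),(303,312),(357,171),(412,124),(403,152),(435,145),(240,172),(468,323)]: print(u,v,onz('top',u,v,.0).round(3),onz('top',u,v,.08).round(3))
E
```

```text
p1 [ 0.71566107 -0.07997876  0.116     ]
p2 [0.57480228 0.10393129 0.116     ]
p3 [ 0.48338152 -0.10855581  0.116     ]
lid [ 0.59513601 -0.09464083  0.112     ]
disc ((0.587011456489563, -0.021866420283913612), (0.20669274032115936, 0.223964661359787), 96.61003875732422)
292 323 [0.427 0.041 0.   ] [0.429 0.038 0.08 ]
306 327 [0.417 0.007 0.   ] [0.42  0.007 0.08 ]
303 312 [0.453 0.015 0.   ] [0.453 0.013 0.08 ]
357 171 [ 0.805 -0.121  0.   ] [ 0.782 -0.114  0.08 ]
412 124 [ 0.93  -0.265  0.   ] [ 0.9   -0.249  0.08 ]
403 152 [ 0.855 -0.239  0.   ] [ 0.829 -0.224  0.08 ]
435 145 [ 0.875 -0.323  0.   ] [ 0.848 -0.302  0.08 ]
240 172 [0.802 0.173 0.   ] [0.78  0.162 0.08 ]
468 323 [ 0.424 -0.389  0.   ] [ 0.425 -0.364  0.08 ]
```

View pics/t0c.png

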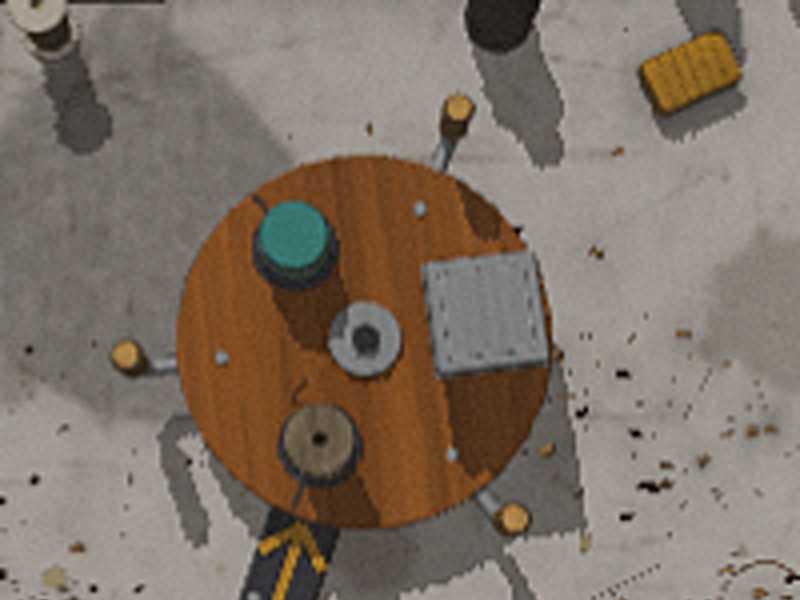

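Emit:
apply_moves(moves=[[[0,0,-0.05,0,0,0,-0.2],[0,0,-0.05,0,0,0,-0.2],[-0.041,-0.0265,0,0,0,0,-0.2],[-0.041,-0.0265,0,0,0,0,-0.2],[-0.041,-0.0265,0,0,0,0,-0.2],[-0.041,-0.0265,0,0,0,0,-0.2],[-0.041,-0.0265,0,0,0,0,-0.2],[-0.041,-0.0265,0,0,0,0,-0.2],[-0.041,-0.0265,0,0,0,0,-0.2],[-0.041,-0.0265,0,0,0,0,-0.2],[-0.041,-0.0265,0,0,0,0,-0.2],[-0.041,-0.0265,0,0,0,0,-0.2]]])

```text
time: 1.3
eef_pos: [0.5483, 0.1865, 0.3274]
tcp_rot: [0.213, 0.977, -0.006, -0.003]
contact_force: [-0.5, 1.0, 0.4]
opening: 0.598
```

```bash
cat >> h.py <<'E'
C=np.array([.591,-.028])
def go(x,y,z=None,yang=None):
    "tool-frame shift to world target, turn about tool z to jaw angle yang (deg)"
    from scipy.spatial.transform import Rotation as R
    s=ctrl.get_state();r=R.from_quat(s['tcp_rot']).as_matrix();p=s['eef_pos']
    d=np.array([x,y,p[2] if z is None else z])-p
    a=np.degrees(np.arctan2(r[1,1],r[0,1]))
    print('t',round(s['time'],2),'p',p.round(4),'jaw',a.round(1),'zax',r[:,2].round(3),'op',s['opening'].round(3),'F',s['contact_force'].round(1))
    print('shift tool',(r.T@d).round(4),'az',None if yang is None else round(a-yang,1))
E
python3 -c "
from h import *
go(.716,-.080,.20,67.4)"
```

```text
Traceback (most recent call last):
  File "h.py", line 24, in go
    print('t',round(s['time'],2),'p',p.round(4),'jaw',a.round(1),'zax',r[:,2].round(3),'op',s['opening'].round(3),'F',s['contact_force'].round(1))
                                                                                            ^^^^^^^^^^^^^^^^^^
AttributeError: 'float' object has no attribute 'round'
```

```bash
sed -i "s/s\['opening'\].round(3)/round(float(s['opening']),3)/" h.py
python3 -c "
from h import *
go(.716,-.080,.20,67.4)"
```

```text
t 1.3 p [0.5483 0.1865 0.3274] jaw 65.4 zax [-0.009 -0.01  -1.   ] op 0.598 F [-0.5  1.   0.4]
shift tool [-0.2641 -0.1707  0.1285] az -2.0
```

Emit:
apply_moves(moves=[[[-0.037,-0.024,0.01,0,0,0,-0.2],[-0.037,-0.024,0.01,0,0,0,-0.2],[-0.037,-0.024,0.01,0,0,0,-0.2],[-0.037,-0.024,0.01,0,0,0,-0.2],[-0.037,-0.024,0.01,0,0,0,-0.2],[-0.037,-0.024,0.02,0,0,-1,-0.2],[-0.037,-0.024,0.02,0,0,-1,-0.2],[0,0,0.03,0,0,0,-0.2],[0,0,0,0,0,0,-0.2]]])

```text
time: 2.2
eef_pos: [0.7177, -0.0937, 0.1988]
tcp_rot: [0.2, 0.98, -0.005, -0.006]
contact_force: [-0.7, 0.2, -1.2]
opening: 0.604
```

```bash
python3 -c "
from h import *
go(.716,-.080,.066,67.4)"
```

```text
t 2.2 p [ 0.7177 -0.0937  0.1988] jaw 66.9 zax [-0.014 -0.008 -1.   ] op 0.604 F [-0.7  0.2 -1.2]
shift tool [0.0056 0.0137 0.1326] az -0.5
```

Emit:
apply_moves(moves=[[[0.0055,0.0135,0,0,-0.8,0,-0.2],[0,0,0,0,0,0,-0.2],[0,0,0.025,0,0,0,-0.2],[0,0,0.025,0,0,0,-0.2],[0,0,0.025,0,0,0,-0.2],[0,0,0,0,0,0,-0.2]]])

```text
time: 2.8
eef_pos: [0.7219, -0.0727, 0.1344]
tcp_rot: [0.196, 0.981, -0.007, 0.009]
contact_force: [-0.1, 0.9, 0.3]
opening: 0.605
```

```bash
python3 -c "
from h import *
go(.716,-.080,.066,67.4);snap('top','t1.png')
cv2.imwrite('pics/t1c.png',cv2.resize(cv2.imread('pics/t1.png')[100:350,230:430],None,fx=2.4,fy=2.4))"
```

```text
t 2.8 p [ 0.7219 -0.0727  0.1344] jaw 67.4 zax [ 0.016 -0.018 -1.   ] op 0.605 F [-0.1  0.9  0.3]
shift tool [ 0.0041 -0.0083  0.0684] az -0.0
```

View pics/t1c.png

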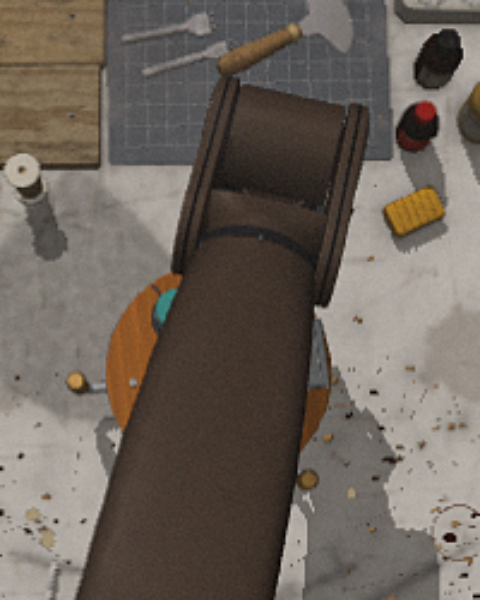

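Emit:
apply_moves(moves=[[[0.004,-0.008,0,0.8,0.8,0,-0.2],[0,0,0,0,0,0,-0.2],[0,0,0.025,0,0,0,-0.2],[0,0,0.025,0,0,0,-0.2],[0,0,0.015,0,0,0,-0.2],[0,0,0,0,0,0,-0.2]]])

```text
time: 3.45
eef_pos: [0.7244, -0.0814, 0.0875]
tcp_rot: [0.195, 0.981, -0.014, 0.015]
contact_force: [-1.3, -0.2, -0.9]
opening: 0.599
```

```bash
python3 -c "
from h import *
go(.716,-.080,.066,67.4)"
```

```text
t 3.45 p [ 0.7244 -0.0814  0.0875] jaw 67.5 zax [ 0.024 -0.033 -0.999] op 0.599 F [-1.3 -0.2 -0.9]
shift tool [ 0.009  -0.0015  0.0212] az 0.1
```

Emit:
apply_moves(moves=[[[0.008,-0.001,0.005,-1.2,2,0,-0.2],[0,0,0.008,0,0,0,-0.2],[0,0,0.008,0,0,0,0],[0,0,0,0,0,0,0.15],[0,0,0,0,0,0,0.15]]])

```text
time: 3.95
eef_pos: [0.7185, -0.0801, 0.0692]
tcp_rot: [0.195, 0.981, 0.001, 0.002]
contact_force: [-0.1, -0.9, 0.3]
opening: 0.422
```

```bash
python3 -c "
from h import *
go(.716,-.080,.066,67.4)"
```

```text
t 3.95 p [ 0.7185 -0.0801  0.0692] jaw 67.5 zax [ 0.004  0.001 -1.   ] op 0.422 F [-0.1 -0.9  0.3]
shift tool [ 0.0024 -0.0008  0.0032] az 0.1
```

Emit:
apply_moves(moves=[[[0.003,-0.005,0,0,0,2,0.3],[0.0005,-0.012,0,0,0,5,0.3],[0.0005,-0.012,0,0,0,5,0.3],[0.0005,-0.012,0,0,0,5,0.3],[0.0005,-0.012,0,0,0,5,0.3],[0.0005,-0.012,0,0,0,5,0.3],[0.0005,-0.012,0,0,0,5,0.3],[0,0,0,0,0,0,0.3]]])

```text
time: 4.75
eef_pos: [0.6666, -0.1388, 0.0709]
tcp_rot: [0.472, 0.882, 0.003, 0.003]
contact_force: [0.4, -0.7, -0.1]
opening: 0.35
```

```bash
cat >> h.py <<'E'
def pol(da,jawoff=90):
    "report TCP polar about C; target da deg further (cw negative) at r=.135"
    p=ctrl.get_state()['eef_pos'];v=p[:2]-C;a=np.degrees(np.arctan2(v[1],v[0]));print('r',np.hypot(*v).round(4),'phi',a.round(1))
    t=np.radians(a+da);go(C[0]+.135*np.cos(t),C[1]+.135*np.sin(t),.067,a+da+jawoff)
E
python3 -c "
from h import *
pol(0)"
```

```text
r 0.1342 phi -55.7
t 4.75 p [ 0.6666 -0.1388  0.0709] jaw 33.7 zax [ 0.009  0.003 -1.   ] op 0.35 F [ 0.4 -0.7 -0.1]
shift tool [-0.0008 -0.      0.0039] az -0.6
```

Emit:
apply_moves(moves=[[[0,-0.012,0.001,0,0,5,0.3],[0.0004,-0.012,0,0,0,5,0.3],[0.0004,-0.012,0,0,0,5,0.3],[0.0004,-0.012,0,0,0,5,0.3],[0.0004,-0.012,0,0,0,5,0.3],[0.0004,-0.012,0,0,0,5,0.3],[0.0004,-0.012,0,0,0,5,0.3],[0.0004,-0.012,0,0,0,5,0.3],[0.0004,-0.012,0,0,0,5,0.3],[0.0004,-0.012,0,0,0,5,0.3],[0,0,0,0,0,0,0.3]]])

```text
time: 5.85
eef_pos: [0.556, -0.1568, 0.0735]
tcp_rot: [0.807, 0.591, 0.011, 0.009]
contact_force: [-0.1, 0.1, -0.2]
opening: 0.351
```

```bash
python3 -c "
from h import *
pol(0);snap('top','t2.png');snap('scene','s2.png')
a=cv2.resize(cv2.imread('pics/t2.png')[170:350,230:430],None,fx=2,fy=2);b=cv2.resize(cv2.imread('pics/s2.png')[170:350,230:430],None,fx=2,fy=2)
cv2.imwrite('pics/c2.png',np.hstack([a,b]))"
```

```text
r 0.1335 phi -105.2
t 5.85 p [ 0.556  -0.1568  0.0735] jaw -17.6 zax [ 0.028 -0.003 -1.   ] op 0.351 F [-0.1  0.1 -0.2]
shift tool [-0.0016 -0.0001  0.0065] az -2.4
```

View pics/c2.png

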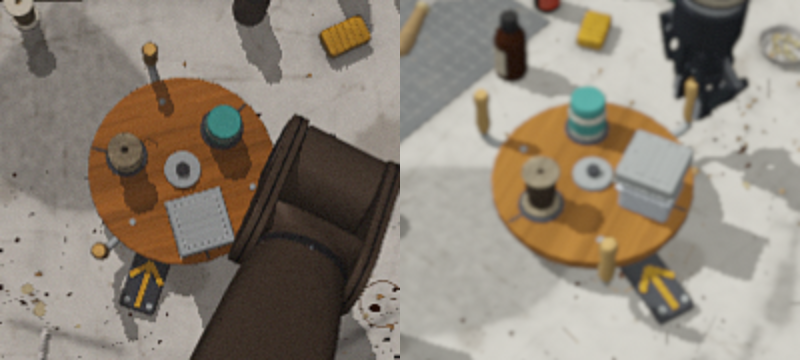

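```bash
cat >> h.py <<'E'
def arrow(f):
    im=cv2.imread(f);hsv=cv2.cvtColor(im,cv2.COLOR_BGR2HSV)
    m=cv2.inRange(hsv,(15,130,120),(30,255,255));m[:297]=0;m[335:]=0;m[:,:285]=0;m[:,320:]=0
    v,u=np.nonzero(m);P=np.array([onz('top',a,b,.017)[:2] for a,b in zip(u,v)])
    l=cv2.fitLine(P.astype(np.float32),cv2.DIST_HUBER,0,.01,.01).ravel();c=P.mean(0)-C
    print('arrow n',len(u),'centroid',P.mean(0).round(4),'ang from C',np.degrees(np.arctan2(c[1],c[0])).round(2),'line',np.degrees(np.arctan2(l[1],l[0])).round(2))
def posts(f,guess):
    im=cv2.imread(f);hsv=cv2.cvtColor(im,cv2.COLOR_BGR2HSV);g=cv2.GaussianBlur(hsv,(3,3),0)
    m=cv2.inRange(g,(10,90,120),(25,255,255))
    for u,v in guess:
        k=m[v-8:v+9,u-8:u+9];n,lab,st,ce=cv2.connectedComponentsWithStats(k);i=lab[8,8]
        a,b=(ce[i]+[u-8,v-8]);q=onz('top',a,b,.112)[:2];w=q-C
        print('post',a.round(1),b.round(1),st[i][2:],q.round(4),'r',np.hypot(*w).round(4),'ang',np.degrees(np.arctan2(w[1],w[0])).round(2))
def lid(f,z,box):
    im=cv2.imread(f);hsv=cv2.cvtColor(im,cv2.COLOR_BGR2HSV);m=cv2.inRange(hsv,(0,0,120),(180,60,255))
    k=np.zeros_like(m);x0,x1,y0,y1=box;k[y0:y1,x0:x1]=m[y0:y1,x0:x1];k=cv2.morphologyEx(k,cv2.MORPH_OPEN,np.ones((5,5)))
    c=max(cv2.findContours(k,0,1)[0],key=cv2.contourArea)
    P=np.array([onz('top',u,v,z)[:2] for u,v in c[:,0]],np.float32);r=cv2.minAreaRect(P);w=np.array(r[0])-C
    print('lid',np.round(r[0],4),np.round(r[1],4),'edge',round(r[2],2),'ang',np.degrees(np.arctan2(w[1],w[0])).round(2),'r',np.hypot(*w).round(4))
E
python3 -c "
from h import *
arrow('pics/t0.png');arrow('pics/t2.png')
posts('pics/t0.png',[(344,196),(262,258),(358,299)]);posts('pics/t2.png',[(305,194),(280,295)])
lid('pics/t0.png',.112,(330,372,230,268));lid('pics/t2.png',.112,(305,352,260,305))"
```

```text
arrow n 70 centroid [0.4539 0.0183] ang from C 161.32 line -20.14
arrow n 94 centroid [0.4577 0.0166] ang from C 161.49 line -19.76
post 344.2 196.3 [ 7  6 32] [ 0.7136 -0.0806] r 0.1334 ang -23.23
post 260.7 257.8 [ 6  7 32] [0.5734 0.1072] r 0.1363 ang 97.41
post 358.2 298.9 [ 6  7 32] [ 0.4814 -0.1094] r 0.1365 ang -143.4
post 304.4 194.0 [ 8  7 35] [0.7189 0.0097] r 0.1333 ang 16.45
post 278.7 294.7 [ 6  7 35] [0.4912 0.0665] r 0.1374 ang 136.55
lid [ 0.6003 -0.0948] [0.0523 0.0476] edge 6.55 ang -82.06 r 0.0674
lid [ 0.5232 -0.0433] [0.0604 0.0547] edge 14.27 ang -167.27 r 0.0696
```

Emit:
apply_moves(moves=[[[-0.001,-0.008,0.004,1.5,-0.5,2,0.3],[0.0,-0.012,0.002,0,0,4,0.3],[0.0,-0.012,0,0,0,5,0.3],[0.0004,-0.012,0,0,0,5,0.3],[0.0004,-0.012,0,0,0,5,0.3],[0.0004,-0.012,0,0,0,5,0.3],[0.0004,-0.008,0,0,0,3,0.3],[0,0,0,0,0,0,0.3],[0,0,0,0,0,0,0.3]]])

```text
time: 6.85
eef_pos: [0.5017, -0.1239, 0.0721]
tcp_rot: [0.929, 0.371, 0.006, 0.009]
contact_force: [0.6, 0.3, -0.4]
opening: 0.35
```

```bash
sed -i 's/^C=.*/C=np.array([.5895,-.0276])/' h.py; python3 -c "
from h import *
pol(0);snap('top','t3.png')
a=cv2.resize(cv2.imread('pics/t3.png')[170:350,230:430],None,fx=3,fy=3,interpolation=cv2.INTER_CUBIC);cv2.imwrite('pics/c3.png',a)"
```

```text
r 0.1303 phi -132.3
t 6.85 p [ 0.5017 -0.1239  0.0721] jaw -46.5 zax [ 0.018 -0.013 -1.   ] op 0.35 F [ 0.6  0.3 -0.4]
shift tool [-0.0047  0.0002  0.0051] az -4.2
```

View pics/c3.png

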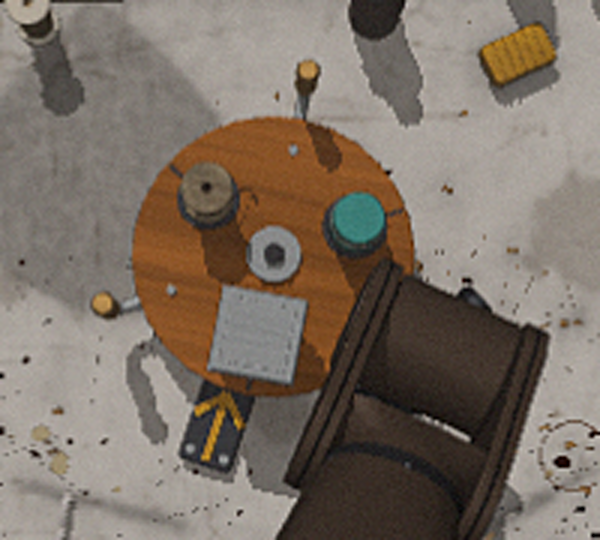

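```bash
python3 -c "
from h import *
arrow('pics/t3.png')
posts('pics/t3.png',[(333,193),(264,270)])
q=onz('top',313,298.3,.046)[:2]-C;print(np.hypot(*q),np.degrees(np.arctan2(q[1],q[0])))
lid('pics/t3.png',.112,(297,336,262,300))
# arrow tongue edges
for u,v in [(230+180/3,170+458/3),(230+233/3,170+473/3),(230+204/3,170+382/3),(230+255/3,170+390/3),(230+224/3,170+392/3),(230+206/3,170+460/3)]:
  q=onz('top',u,v,.016)[:2]-C;print(q.round(4),np.hypot(*q).round(4),np.degrees(np.arctan2(q[1],q[0])).round(1))
"
```

```text
arrow n 79 centroid [0.4556 0.0188] ang from C 160.89 line -12.11
post 332.2 192.7 [ 7  6 31] [ 0.7219 -0.0534] r 0.1349 ang -11.04
post 263.6 270.4 [ 6  6 33] [0.5452 0.1005] r 0.1355 ang 109.07
0.10592397244560436 170.1583752392019
lid [ 0.5221 -0.0145] [0.0616 0.0596] edge 79.57 ang 169.0 r 0.0687
[-0.1613  0.073 ] 0.1771 155.7
[-0.1733  0.0309] 0.176 169.9
[-0.1011  0.0539] 0.1146 151.9
[-0.1076  0.0132] 0.1084 173.0
[-0.1091  0.038 ] 0.1155 160.8
[-0.1629  0.0523] 0.1711 162.2
```

```bash
python3 -c "
from h import *
pol(-6)"
```

```text
r 0.1303 phi -132.3
t 6.9 p [ 0.5018 -0.124   0.0721] jaw -46.5 zax [ 0.019 -0.013 -1.   ] op 0.348 F [ 0.8 -0.4  0.4]
shift tool [-0.005  -0.0139  0.0048] az 1.8
```

Emit:
apply_moves(moves=[[[-0.002,-0.005,0.002,1,0,1,0.3],[-0.002,-0.005,0.002,0.3,0,1,0.3],[-0.001,-0.004,0,0,0,0,0.3],[0,0,0,0,0,0,0.3],[0,0,0,0,0,0,0.3]]])

```text
time: 7.4
eef_pos: [0.4895, -0.1178, 0.0682]
tcp_rot: [0.935, 0.354, 0.003, -0.001]
contact_force: [0.4, -0.5, 0.2]
opening: 0.349
```

```bash
python3 -c "
from h import *
pol(0);snap('top','t4.png')
posts('pics/t4.png',[(337,193),(261,263)])
lid('pics/t4.png',.112,(291,333,262,300))
arrow('pics/t4.png')
"
```

```text
r 0.1347 phi -138.0
t 7.4 p [ 0.4895 -0.1178  0.0682] jaw -48.6 zax [ 0.005  0.004 -1.   ] op 0.349 F [ 0.4 -0.5  0.2]
shift tool [-0.0004  0.      0.0012] az -0.6
post 336.5 193.6 [ 8  6 33] [ 0.7198 -0.0631] r 0.1351 ang -15.24
post 260.8 262.6 [ 17  17 257] [0.5627 0.1068] r 0.1371 ang 101.27
lid [ 0.5228 -0.0088] [0.0608 0.0603] edge 75.79 ang 164.27 r 0.0693
arrow n 73 centroid [0.4554 0.0203] ang from C 160.33 line -13.21
```

```bash
cat > ov.py <<'E'
from h import *
import sys
def ov(ft,fs,out,boxes=((280,260,80,75),(320,260,80,75))):
    R=[]
    for n,f,b in(('top',ft,boxes[0]),('scene',fs,boxes[1])):
        x,y,w,h=b;k=5;a=cv2.resize(cv2.imread('pics/'+f)[y:y+h,x:x+w],None,fx=k,fy=k,interpolation=cv2.INTER_CUBIC)
        for th,col in((160,(0,0,255)),(162,(0,255,0)),(164,(255,0,0))):
            t=np.radians(th);e=np.array([np.cos(t),np.sin(t)])
            for r in np.arange(.112,.18,.006):
                for z in ((.0165,)):
                    p=proj(n,[*(C+e*r),z]);q=(p-[x,y]+.5)*k;cv2.circle(a,tuple(int(i) for i in q),1,col,-1)
            p=(proj(n,[*(C+e*.112),.046])-[x,y]+.5)*k;cv2.circle(a,tuple(int(i) for i in p),2,col,-1)
        R.append(a)
    cv2.imwrite('pics/'+out,np.hstack(R))
E
python3 -c "
from ov import *
snap('scene','s4.png');ov('t4.png','s4.png','o4.png')"
```

```text
(no output)
```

View pics/o4.png

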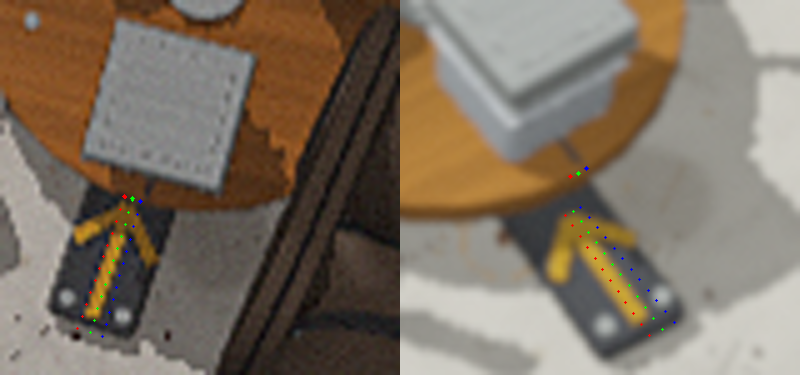

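Emit:
apply_moves(moves=[[[0,-0.004,0.001,0,0,1,0.3],[0,-0.0035,0,0,0,1.4,0.3],[0,0,0,0,0,0,0.3],[0,0,0,0,0,0,0.3]]])

```text
time: 7.9
eef_pos: [0.4844, -0.1118, 0.0673]
tcp_rot: [0.943, 0.332, 0.003, -0.001]
contact_force: [1.0, -0.9, -0.6]
opening: 0.351
```

```bash
python3 -c "
from ov import *
pol(0);snap('top','t5.png');snap('scene','s5.png')
posts('pics/t5.png',[(339,194)])
lid('pics/t5.png',.112,(289,333,262,300))
"
```

```text
r 0.1347 phi -141.3
t 7.9 p [ 0.4844 -0.1118  0.0673] jaw -51.2 zax [ 0.005  0.004 -1.   ] op 0.351 F [ 1.  -0.9 -0.6]
shift tool [-0.0003 -0.      0.0003] az 0.1
post 339.6 194.5 [ 6  6 30] [ 0.7177 -0.0703] r 0.1351 ang -18.43
lid [ 0.5234 -0.0085] [0.0548 0.059 ] edge 71.38 ang 163.87 r 0.0688
```

Emit:
apply_moves(moves=[[[0,0.003,0,0,0,0,0.1],[0,0,0,0,0,0,-0.2],[0,0,0,0,0,0,-0.2],[0,0,-0.04,0,0,0,-0.2],[0,0,-0.05,0,0,0,-0.2],[0,0,-0.05,0,0,0,0.5],[0.008,-0.04,0,0,0,0,1],[0.008,0.045,0,0,0,0,1],[0,0.05,0,0,0,0,1],[0,0.05,0,0,0,0,1],[0,0.05,0,0,0,0,1],[0,0,0,0,0,0,1]]])

```text
time: 9.2
eef_pos: [0.5834, -0.2189, 0.1973]
tcp_rot: [0.942, 0.334, -0.006, -0.011]
contact_force: [-0.9, 0.4, -0.6]
opening: -0.002
```

```bash
python3 -c "
from ov import *
pol(0);snap('top','t6.png');snap('scene','s6.png')
posts('pics/t6.png',[(339,194),(257,255),(363,294)])
lid('pics/t6.png',.112,(289,333,262,300))
arrow('pics/t6.png')
ov('t6.png','s6.png','o6.png')
"
```

```text
r 0.1914 phi -91.8
t 9.2 p [ 0.5834 -0.2189  0.1973] jaw -51.0 zax [-0.018  0.017 -1.   ] op -0.002 F [-0.9  0.4 -0.6]
shift tool [ 0.0373 -0.0395  0.1312] az -49.2
post 339.7 194.6 [ 7  6 32] [ 0.7175 -0.0704] r 0.135 ang -18.47
post 256.6 254.4 [ 17  17 267] [0.581  0.1165] r 0.1443 ang 93.38
post 361.8 295.9 [ 7  7 38] [ 0.4881 -0.1174] r 0.1354 ang -138.47
lid [ 0.5244 -0.0055] [0.0612 0.0604] edge 71.29 ang 161.21 r 0.0687
arrow n 93 centroid [0.4576 0.0178] ang from C 160.99 line -17.46
```

View pics/o6.png

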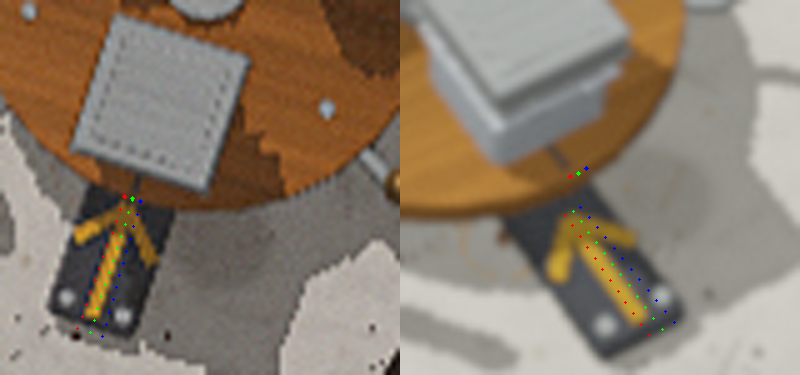

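```bash
python3 -c "
from h import *
go(.525,-.006,.135)"
```

```text
t 9.3 p [ 0.5815 -0.2154  0.1982] jaw -50.9 zax [-0.019  0.019 -1.   ] op -0.0 F [ 0.5 -0.8  0.3]
shift tool [ 0.0885 -0.1964  0.0682] az None
```

Emit:
apply_moves(moves=[[[0.0175,-0.039,0,-1.5,0.2,0,1],[0.0175,-0.039,0,0,0,0,1],[0.0175,-0.039,0,0,0,0,1],[0.0175,-0.039,0,0,0,0,1],[0.0175,-0.039,0.02,0,0,0,1],[0,0,0.02,0,0,0,1],[0,0,0,0,0,0,1]]])

```text
time: 10.0
eef_pos: [0.5181, 0.0042, 0.1608]
tcp_rot: [0.942, 0.337, 0.003, -0.0]
contact_force: [-0.6, -1.3, -0.5]
opening: -0.0
```

```bash
python3 -c "
from h import *
go(.525,-.006,.135)"
```

```text
t 10.0 p [0.5181 0.0042 0.1608] jaw -50.7 zax [ 0.005  0.002 -1.   ] op -0.0 F [-0.6 -1.3 -0.5]
shift tool [-0.0012  0.0123  0.0258] az None
```

Emit:
apply_moves(moves=[[[-0.001,0.012,0,0,0,0,1],[0,0,0,0,0,0,1],[0,0,0.012,0,0,0,1],[0,0,0.012,0,0,0,1],[0,0,0.012,0,0,0,1],[0,0,0,0,0,0,1],[0,0,0,0,0,0,1]]])

```text
time: 10.7
eef_pos: [0.5267, -0.0086, 0.1249]
tcp_rot: [0.942, 0.335, 0.004, 0.001]
contact_force: [-0.1, -0.4, 0.1]
opening: -0.003
```

```bash
python3 -c "
from h import *
go(.525,-.006,.10)"
```

```text
t 10.7 p [ 0.5267 -0.0086  0.1249] jaw -50.9 zax [ 0.009  0.001 -1.   ] op -0.003 F [-0.1 -0.4  0.1]
shift tool [ 0.0002 -0.0032  0.0249] az None
```

Emit:
apply_moves(moves=[[[0,-0.003,0,0,0,0,1],[0,0,0,0,0,0,1],[0,0,0.006,0,0,0,1],[0,0,0.004,0,0,0,1],[0,0,0.003,0,0,0,1],[0,0,0.003,0,0,0,1],[0,0,0.003,0,0,0,1]]])

```text
time: 11.4
eef_pos: [0.5257, -0.0061, 0.1072]
tcp_rot: [0.942, 0.335, 0.005, 0.001]
contact_force: [-3.9, -1.0, 6.5]
opening: 0.003
```

Emit:
apply_moves(moves=[[[0,0,0.003,0,0,0,1],[0,0,0.003,0,0,0,1],[0,0,0.003,0,0,0,1],[0,0,0.003,0,0,0,1]]])

```text
time: 11.8
eef_pos: [0.5258, -0.0061, 0.0999]
tcp_rot: [0.942, 0.336, 0.003, 0.001]
contact_force: [-8.8, 1.2, 21.8]
opening: -0.0
```

Emit:
apply_moves(moves=[[[0,0,0.003,0,0,0,1],[0,0,0.003,0,0,0,1]]])

```text
time: 12.0
eef_pos: [0.5258, -0.0061, 0.0999]
tcp_rot: [0.942, 0.336, 0.0, -0.0]
contact_force: [-8.0, 0.7, 16.5]
opening: -0.003
```

On the stop (z stays at 0.0999, with 16–22 N against 6 N friction). I'll lift straight up and clear the view.

Emit:
apply_moves(moves=[[[0,0,-0.006,0,0,0,1],[0,0,-0.02,0,0,0,1],[0,0,-0.04,0,0,0,1],[0,0,-0.04,0,0,0,1],[-0.0175,0.039,0,0,0,0,1],[-0.0175,0.039,0,0,0,0,1],[-0.0175,0.039,0,0,0,0,1],[-0.0175,0.039,0,0,0,0,1],[-0.0175,0.039,0,0,0,0,1],[0,0,0,0,0,0,1]]])

```text
time: 13.0
eef_pos: [0.5853, -0.219, 0.2115]
tcp_rot: [0.941, 0.339, 0.003, 0.002]
contact_force: [-0.1, 0.2, 0.4]
opening: 0.001
```

```bash
python3 -c "
from ov import *
pol(0);snap('top','t7.png');snap('scene','s7.png')
posts('pics/t7.png',[(339,194),(362,295)])
lid('pics/t7.png',.100,(289,333,262,300))
ov('t7.png','s7.png','o7.png')
a,b=[cv2.imread('pics/t%d.png'%i) for i in (0,7)]
cv2.imwrite('pics/f7.png',cv2.resize(b[80:400,150:560],None,fx=1.5,fy=1.5))
"
```

```text
r 0.1915 phi -91.3
t 13.0 p [ 0.5853 -0.219   0.2115] jaw -50.4 zax [ 0.007 -0.003 -1.   ] op 0.001 F [-0.1  0.2  0.4]
shift tool [ 0.0364 -0.0436  0.1443] az -49.1
post 339.7 194.6 [ 7  6 32] [ 0.7175 -0.0704] r 0.135 ang -18.47
post 361.8 295.9 [ 7  7 38] [ 0.4881 -0.1174] r 0.1354 ang -138.47
lid [ 0.5243 -0.0056] [0.0611 0.061 ] edge 71.38 ang 161.34 r 0.0688
```

View pics/o7.png

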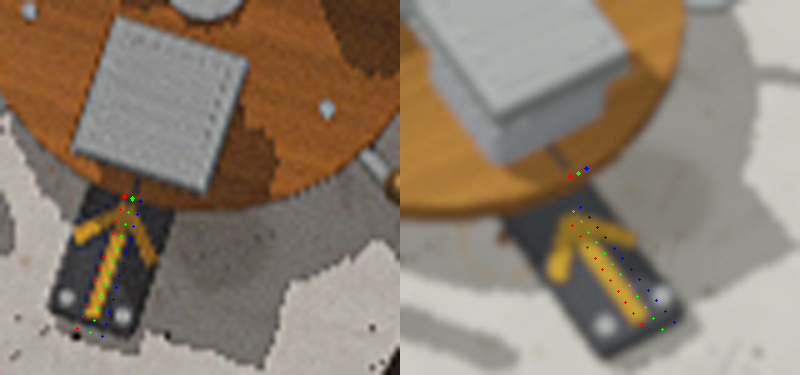

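View pics/f7.png

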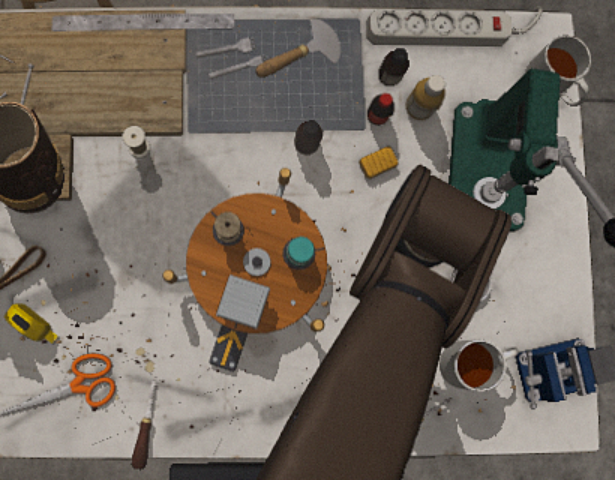

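```bash
python3 -c "
from plant import ctrl
ctrl.sign_off()"
```

```text
the job is handed in; nothing more can be done
```

I turned the carousel about 115° clockwise by straddling post 1 with the fingers, until the square tin lined up with the arrow. I then let go and confirmed in both cameras that it had come to rest. Next I pressed the lid straight down with the shut fingers, lifted clear and handed the job in at about 13 s.

- **Alignment:** the posts put the tin at 161.5° and the lid at 161.3°. The brass arrow's centre measured 160.3–161.5°, about 161° on average. The post positions were identical before and after pressing.
- **Uncertainty:** the fitted line along the arrow was noisy (160–168°), and the corners of the tongue suggested about 162.5°. I set those aside, so the alignment is good to roughly 1°.
- **Lid:** it stopped at 99.9 mm above the bench and did not move further under 16–22 N, so it is fully home.
- **Bystanders:** none look disturbed in the last top view (by eye only), and the robot was touching nothing when I handed in.

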